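# Pin the dry cabinet's door open

## Task

Swing the door of the little dry cabinet fully open against its stop. Then take the long steel pin out of the tube rack and thread it from above, straight down, through the fixed bushing on the stay post and on through the bushing on the door, until its lower end sticks out about 2 cm below the door's bushing without reaching the bench. The pin has no head, so finish while still holding it there, without wedging it sideways, and leave the tubes and all the other things on the bench where they are.

Things in the scene. Friction and masses are not known exactly. Their poses are not given: they have to be found in the camera images.
- door (a joint): angle of the cabinet door in rad: 0 is closed, 1.57 is fully open against the stop, where the door's bushing lies exactly under the fixed one. The door swings about a vertical axis; seen from above it opens counter-clockwise, its free edge coming towards the robot. It starts closed or slightly ajar and stays where it is left (about 1 N at the handle moves it).
- door_hinge (a point): point on the door's vertical hinge axis, 200 mm above the bench. Its frame is the cabinet's: -x is the way the cabinet faces (roughly the robot), +y runs along the closed door from the hinge to its free edge, z is up. The white cabinet (210 x 260 x 200 mm high, plus a flat box on its roof to 234 mm) lies at +x, +y of it; the door is 250 mm wide, 12 mm thick and its top edge is 195 mm above the bench.
- handle_top (a point): centre of the top end of the door's handle, an upright round steel bar of 12 mm diameter standing 45 mm in front of the door's hinge plane and 180 mm from the hinge. It turns with the door. Its top is 235 mm above the bench and its upper 40 mm stand clear above the door's top edge, so that it can be pinched from above from any side; it may turn between the fingers as the door swings.
- upper_mouth (a point): centre of the top mouth of the fixed upper bushing, a vertical through hole of 15 mm diameter with a 3 mm lead-in chamfer in a steel block 36 x 36 x 14 mm on the stay post in front of the cabinet, beside the hinge; the mouth is 150 mm above the bench and 80 mm in front (-x) of the hinge axis and 50 mm to -y of it, in the cabinet's frame. The post (24 mm square, 150 mm high) stands 37 mm farther to -y.
- lower_mouth (a point): centre of the top mouth of the lower bushing on the lug of the door, a vertical through hole of 15 mm diameter with a 3 mm lead-in chamfer in a steel block 36 x 36 x 12 mm; its mouth is 102 mm above the bench, so its underside is 90 mm above it. It swings with the door, 80 mm from the hinge along the door and 50 mm in front of it; fully open it lies 48 mm straight below the upper mouth.
- pin: the hold-open pin: a plain round steel rod, 12 mm diameter, 150 mm long, about 130 g, no head, its lower 6 mm tapered to 7 mm diameter. Origin at the centre of its lower end, z along the rod, upwards. It stands upright in one of the six sockets of the rack, lower end 10 mm above the bench, top 160 mm above it: far taller than the tubes.
- pin_top (a point): centre of the pin's upper end, 150 mm above its lower end.
- rack: the fixed orange tube rack, 90 x 130 x 60 mm (its x, y, z), origin at the centre of its underside. Six round sockets of 13.5 mm diameter, 50 mm deep, at x = -20 and +20, y = -40, 0 and +40 mm.
- tube0: 12 mm culture tube with a 15 mm blue cap, 80 mm long, standing in a rack socket with its top 90 mm above the bench; origin at its lower end. To be left in place.
- tube1: another such tube in the rack, to be left in place.
- tube2: another such tube in the rack, to be left in place.
- media_bottle: glass bottle with orange screw cap, 76 mm diameter, 130 mm high, origin under its centre. To be left in place.
- beaker: glass beaker, 70 mm diameter, 90 mm high, origin under its centre. To be left in place.
- vial: small capped vial, 32 mm diameter, 55 mm high, origin under its centre. To be left in place.
- reagent: white bottle with blue cap, 60 mm diameter, 110 mm high, origin under its centre. To be left in place.

How it is judged:
On the way, in this order (a step that is already met when the one before it is completed fails the run):
1. the door is fully open (within 0.07 rad of its stop) (value of joint door above 1.5 rad), for 0.2 s.
2. the pin's lower end is through the mouth of the upper bushing and not yet in the lower one (z of pin in the frame of upper_mouth between -0.048 and -0.004 m and horizontal distance between pin and upper_mouth below 0.006 m), for 0.04 s.
At the end, for the whole second after the job is handed in: Door within 0.07 rad of fully open; fingers hold the still, upright pin (0.12 rad) through both bushings, lower end 8 mm or more below the door bushing's underside and 20 mm or more above the bench, top 15 mm or more above the upper bushing, pressing on the bushings with under 15 N (value of joint door above 1.5 rad and z of pin in the frame of lower_mouth below -0.02 m and height (world z) of pin above 0.02 m and horizontal distance between pin and lower_mouth below 0.007 m and horizontal distance between pin and upper_mouth below 0.01 m and z of pin_top in the frame of upper_mouth above 0.015 m and angle between pin's own z axis and vertical below 0.12 rad and contact force between pin and the fingers above 2 N and contact force between pin and cabinet below 15 N and linear speed of pin below 0.03 m/s); the arm keeps its last pose, push and grip.
It fails at once if a tube in the rack is moved by more than 25 mm (distance of any of tube0, tube1, tube2 from where it was at the start of the episode above 0.025 m).
It fails at once if a bottle, the beaker or the vial is moved by more than 30 mm (distance of any of media_bottle, beaker, vial, reagent from where it was at the start of the episode above 0.03 m).
It also fails if it takes over 59 s, if anything falls off the work surface, if the arm or the gripper's body presses on something with over 40 N, if the wrist force passes 120 N, or if a joint passes its speed limit or range.

## Robot

A 6-joint arm with a two-finger parallel gripper is mounted at the origin on the work surface. World frame = base frame: x ahead of the robot, y to its left, z up, the work surface at z = 0. Lengths are in m, angles in rad, forces in N, time in s.
With the tool pointing down it reaches from about 0.35 to 0.975 m from the base axis. Payload 4.9 kg.
Tool frame: the origin (TCP) lies on the centre line of the jaws, within the pads' length; the fingertips stand ctrl.tcp_to_tips ahead of it and the grasp point (between the pads) lies 3 mm ahead of it (ctrl.tcp_to_tips is the distance from the TCP to the fingertips, in m); z points along the fingers, y is the direction in which the jaws open and shut (so a half turn about z gives the same grasp; the last joint's range is limited). The gripper opens to 85 mm and grips with 20 to 120 N. Pads are 22 mm wide; open, the fingers measure 114 mm over their backs; the gripper's body (76 mm by 85 mm) begins 54 mm behind the grasp point. The pads swing forward as they close: fully open they stand 13 mm farther back than shut.
Start: joints at [1.171, 0.053, 1.613, -0, 1.476, -0.119], TCP at [0.173, 0.601, 0.253] pointing down, gripper open.
Joint ranges: [-3.01, 3.01], [-1.01, 2.22], [0.06, 2.58], [-1.02, 4.17], [0.09, 2.62], [-3.14, 3.14]. Speed limits (rad/s): [2.57, 2.57, 3.14, 3.14, 3.14, 3.14].

## Interface

Orientations are given as a rotation vector (axis times angle).
In Python, from station import ctrl, vision gives the robot as it stands.
- The arm moves only by the tool jog_arm, never from a script. Its argument "deltas" is a list of rows, each a list of 7 numbers: the turn, a rotation vector about the tool's x, y, z in rad, then the shift along the tool's x, y, z in cm, then the opening, from 0 (shut) to 1 (fully open). A call has 1 to 12 rows; each row shifts and turns the commanded pose from where the row before left it, along the tool's axes as they then stand; what a row does not reach is not made up. A row lasts 1/12 s, in which the tool goes at most 41.7 mm and 7.16 degrees, less where a joint would pass 70% of its speed; a pose out of reach is approached as far as the arm can. A call with a gripper value outside its range is refused whole. The fingers move at their own pace and stop on an object; "grip_force" is the grip in N (left out, the last holds). Time passes only in rows, so rows that do not move let the fingers close. It gives the time, the measured TCP pose, the force and the opening at its end, in the units of the state.
- ctrl.get_obs(): the state, without advancing time (a new reading comes with each control period).
- vision.get_image(name): name is "side" or "top" or "wrist"; returns (picture, depth): 384x512x3 uint8, red, green, blue; 384x512 float32, m along the optical axis (not along the pixel's ray), 0 where there is no reading.
- vision.calibration(name): a dict with "fx", "fy", "cx", "cy" (pixels), "rvec" (rotation vector, rad) and "tvec" (3), from world to camera coordinates, as OpenCV has them; the wrist camera has in their place "hand_eye" (4x4, takes a point from camera to tool coordinates, whose origin is the TCP and whose axes are the flange's). Camera axes: x right, y down, z forward; pixel columns grow to the right and rows downward; lengths in m; the calibration is good to about 2 mm. A picture is of the moment at which its call begins: read the wrist's pose just before it. calibration takes no time and is no camera call.
- ctrl.finish_job(): hands the job in, once; it reports no verdict.
The state is a dict: "t": time; "q": joint angles; "dq": joint speeds; "effort": joint torques, N m; "tool_pos": TCP position; "tool_rot": TCP orientation; "contact_force": force on the tool from outside, world axes, zero at the start; "wrist_torque": the same for the moment, N m; "opening": finger opening in m.
Only numpy, scipy, OpenCV 4.12 (cv2) and the standard library are available. Lean on these libraries where they do the work, as an engineer would, in place of code of your own. Each camera call takes 0.05 s, during which the arm holds its last target. There are 200 camera calls.

## Working session

There is one attempt and no reset: what is moved stays moved. The work goes in short steps, Python scripts to look and compute and a tool call to move; the robot and the scene stay as the last step left them, time stands still between calls to the robot, and variables do not carry over. Pictures are saved under pics/ and viewed, about 8 in all and at most 12, crops included, and the job is handed in when it is done.

Besides the shell and the picture viewer there is one more tool, called after "Call:" as name(argument=value, ...), one argument or row to a line, values as JSON. jog_arm: Moves the arm, as the interface text tells. Its arguments: {"type":"object","properties":{"deltas":{"type":"array"},"grip_force":{"type":"number"}},"required":["deltas"]}

```bash
ls; mkdir -p pics
cat > h.py <<'E'
import numpy as np, cv2
from station import ctrl, vision
from scipy.spatial.transform import Rotation as R
def cam(name):
    c=vision.calibration(name); K=np.array([[c['fx'],0,c['cx']],[0,c['fy'],c['cy']],[0,0,1]])
    if 'hand_eye' in c:
        o=ctrl.get_obs(); T=np.eye(4); T[:3,:3]=R.from_rotvec(o['tool_rot']).as_matrix(); T[:3,3]=o['tool_pos']
        T=T@np.array(c['hand_eye'])
    else:
        Rm=R.from_rotvec(np.ravel(c['rvec'])).as_matrix(); T=np.eye(4); T[:3,:3]=Rm.T; T[:3,3]=-Rm.T@np.ravel(c['tvec'])
    return K,T   # T camera->world
def shot(name,f):
    K,T=cam(name); im,d=vision.get_image(name); np.savez(f'pics/{f}.npz',im=im,d=d,K=K,T=T)
    cv2.imwrite(f'pics/{f}.png',im[:,:,::-1]); return im,d,K,T
def load(f):
    z=np.load(f'pics/{f}.npz'); return z['im'],z['d'],z['K'],z['T']
def onplane(K,T,uv,z):
    uv=np.atleast_2d(uv).astype(float); r=np.c_[uv,np.ones(len(uv))]@np.linalg.inv(K).T@T[:3,:3].T
    return T[:3,3]+r*((z-T[2,3])/r[:,2])[:,None]
def cloud(d,K,T):
    v,u=np.indices(d.shape); p=np.stack([(u-K[0,2])/K[0,0]*d,(v-K[1,2])/K[1,1]*d,d],-1)
    P=p@T[:3,:3].T+T[:3,3]; P[d<=0]=np.nan; return P
def proj(K,T,p):
    q=(np.atleast_2d(p)-T[:3,3])@T[:3,:3]; q=q@K.T; return q[:,:2]/q[:,2:]
E
python3 - <<'E'
from h import *
o=ctrl.get_obs(); print(o, ctrl.tcp_to_tips)
a=shot('top','top0'); b=shot('side','side0')
cv2.imwrite('pics/both0.png',cv2.resize(np.hstack([a[0],b[0]])[:,:,::-1],None,fx=.78,fy=.78))
for x in(a,b): print(x[3].round(3))
E
```

```text
pics
{'t': 0.0, 'q': array([ 1.17099334e+00,  5.33648308e-02,  1.61430174e+00, -1.32799071e-05,
        1.47599058e+00, -1.18968403e-01]), 'dq': array([-4.02728045e-04, -2.92472523e-05,  1.25125144e-03, -9.57858768e-04,
       -4.11274932e-05,  1.66768695e-03]), 'effort': array([ 5.25568248e-04, -3.93680584e+01, -3.70179176e+01, -1.37262286e-04,
        7.02381876e-03,  2.65328794e-05]), 'tool_pos': array([0.17298042, 0.59998266, 0.2520534 ]), 'tool_rot': array([-0.43961121, -3.11015916,  0.00313923]), 'contact_force': array([ 0.788626  , -0.48698287,  0.8880505 ]), 'wrist_torque': array([ 0.0367381 , -0.04605583,  0.03780504]), 'opening': 0.08569837610797988} 0.022
[[ 0.009 -0.998  0.055  0.457]
 [-1.    -0.011 -0.024 -0.018]
 [ 0.025 -0.055 -0.998  1.488]
 [ 0.     0.     0.     1.   ]]
[[ 0.937 -0.239  0.253  0.225]
 [-0.348 -0.631  0.693 -0.832]
 [-0.006 -0.738 -0.674  0.935]
 [ 0.     0.     0.     1.   ]]
```

View pics/top0.png

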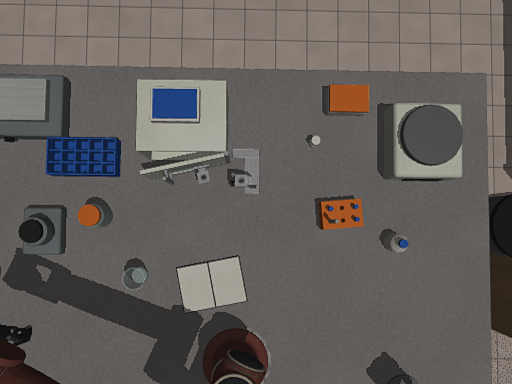

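View pics/side0.png

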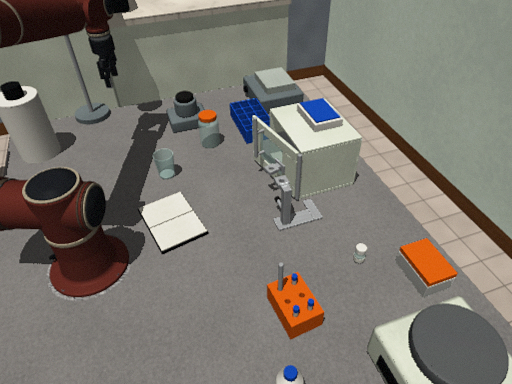

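The top view shows the cabinet at about (182,115), the door slightly ajar with its hinge near (228,155), the stay post near (245,175) and the rack at (341,213). The side view shows the pin standing at (281,275). Next I measure these with depth.

Run:
```python
from h import *
im,d,K,T=load('top0'); P=cloud(d,K,T)
def fit(mask,z,n):
    m=mask.astype(np.uint8); k,l,s,c=cv2.connectedComponentsWithStats(m)
    i=1+np.argmax(s[1:,4]); uv=np.argwhere(l==i)[:,::-1]
    w=P[l==i]; r=cv2.minAreaRect(w[:,:2].astype(np.float32)); print(n,s[i],r,'z',np.nanmedian(w[:,2])); return w
Z=P[:,:,2]; u=np.indices(d.shape)[1]
fit((abs(Z-.2)<.008)&(u>120)&(u<240)&(P[:,:,0]>.4),.2,'roof')
hsv=cv2.cvtColor(im,cv2.COLOR_RGB2HSV)
w=fit((abs(Z-.06)<.01)&(u>310)&(u<370)&(P[:,:,0]<.55),.06,'rack')
# door pieces
reg=(u>130)&(u<265)&(P[:,:,0]>.3)&(P[:,:,0]<.62)
for lo,hi in((.222,.25),(.18,.21),(.14,.16),(.095,.11)):
    m=reg&(Z>lo)&(Z<hi); k,l,s,c=cv2.connectedComponentsWithStats(m.astype(np.uint8))
    for i in range(1,k):
        if s[i,4]>3: w=P[l==i]; print(lo,s[i],w.mean(0).round(4),cv2.minAreaRect(w[:,:2].astype(np.float32)))
reg=(u>310)&(u<370)&(P[:,:,0]<.55)&(P[:,:,0]>.3)
m=reg&(Z>.075); k,l,s,c=cv2.connectedComponentsWithStats(m.astype(np.uint8))
for i in range(1,k): print('rackthing',s[i],P[l==i].mean(0).round(4),P[l==i].max(0).round(4))
a=cv2.resize(im[130:220,130:270],None,fx=4,fy=4,interpolation=2); b=cv2.resize(im[190:235,310:380],None,fx=8,fy=8,interpolation=2)
cv2.imwrite('pics/z1.png',np.vstack([a[:240],b[:, :560]])[:,:,::-1])
```

```text
roof [ 136   79   92   75 4589] ((0.7612584233283997, 0.15914204716682434), (0.2660265862941742, 0.21502730250358582), 89.89567565917969) z 0.1998623860881088
rack [ 320  199   44   31 1021] ((0.4819844663143158, -0.33883675932884216), (0.08993854373693466, 0.13085977733135223), 5.502411842346191) z 0.06018753768704088
0.222 [162 177   5   4  18] [0.5733 0.2006 0.2333] ((0.5731005668640137, 0.20098355412483215), (0.008766267448663712, 0.01030837744474411), 1.3463383913040161)
0.18 [139 164  48  18 227] [0.6045 0.2169 0.1926] ((0.5917634963989258, 0.20978489518165588), (0.04843739792704582, 0.13584008812904358), 12.888526916503906)
0.14 [146 172  14   4  14] [0.5949 0.2499 0.1485] ((0.5950883626937866, 0.24881869554519653), (0.0017015306511893868, 0.03811483085155487), 13.777425765991211)
0.14 [235 175  22  12 209] [ 0.5778 -0.0264  0.1498] ((0.5779154896736145, -0.028814878314733505), (0.033815737813711166, 0.06328792870044708), 0.6509218811988831)
0.14 [169 180   2   4   5] [0.5716 0.1976 0.1543] ((0.571679949760437, 0.19727565348148346), (0.002837936393916607, 0.009332744404673576)
[... 781 characters left out ...]
, 0.03561827167868614), 11.353116035461426)
0.095 [169 175   2   3   5] [0.5934 0.2072 0.0969] ((0.5937438607215881, 0.20750652253627777), (0.006360633298754692, 0.0036759469658136368), 2.748292922973633)
0.095 [171 182   3   3   4] [0.5712 0.198  0.1003] ((0.5713775157928467, 0.1977679431438446), (0.0012856386601924896, 0.008390979841351509), 59.41925048828125)
rackthing [353 205   6   4  19] [ 0.5053 -0.3761  0.0893] [ 0.5101 -0.3702  0.0959]
rackthing [328 207   5   4  17] [ 0.4982 -0.2962  0.0892] [ 0.5029 -0.2909  0.094 ]
rackthing [354 217   6   5  26] [ 0.4659 -0.3797  0.0887] [ 0.4722 -0.3742  0.0941]
rackthing [330 220   9   4  32] [ 0.4579 -0.2988  0.1349] [ 0.462  -0.2951  0.1666]
```

View pics/z1.png

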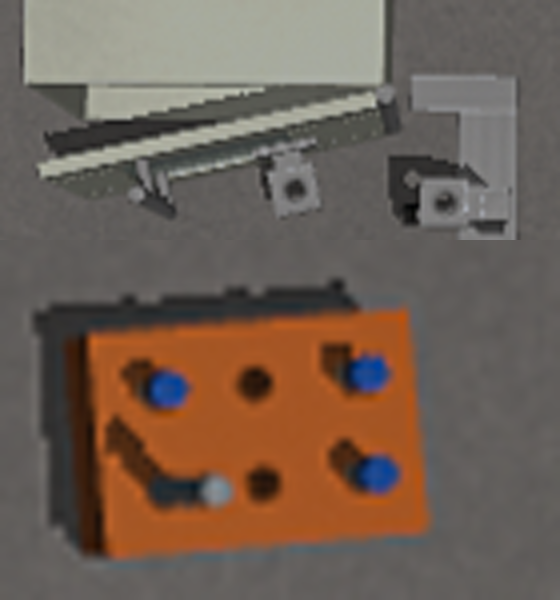

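Run:
```python
from h import *
im,d,K,T=load('top0')
for n,u,v,z in(('um',241.25-.4,180.5-.4,.147),('lm',203.6,176.8,.099),('ht',163.6,178.4,.235),('pin',336.4,220.8,.16),('hingetop',226.2,153,.2),('rack',0,0,0)):
    print(n,onplane(K,T,[u,v],z).round(4))
# pin foot from rack pose
c=np.array([.482,-.3388]);a=np.deg2rad(5.5)
for x in(-.02,.02):
  for y in(-.04,0,.04): print(x,y,c+np.array([x*np.cos(a)-y*np.sin(a),x*np.sin(a)+y*np.cos(a)]))
```

```text
um [[ 0.5792 -0.0147  0.147 ]]
lm [[0.5925 0.1014 0.099 ]]
ht [[0.5734 0.2014 0.235 ]]
pin [[ 0.4595 -0.3009  0.16  ]]
hingetop [[0.6527 0.0284 0.2   ]]
rack [[1.1923 0.8037 0.    ]]
-0.02 -0.04 [ 0.46592591 -0.38053276]
-0.02 0 [ 0.46209208 -0.34071692]
-0.02 0.04 [ 0.45825825 -0.30090107]
0.02 -0.04 [ 0.50574175 -0.37669893]
0.02 0 [ 0.50190792 -0.33688308]
0.02 0.04 [ 0.49807409 -0.29706724]
```

```bash
cat >> h.py <<'E'
def go(p,jaw=None):
    """tool-frame shift (cm) to world p, and turns to vertical with jaw (y) axis angle jaw (deg, mod 180)"""
    o=ctrl.get_obs(); M=R.from_rotvec(o['tool_rot']).as_matrix()
    print('t',round(o['t'],2),'pos',o['tool_pos'].round(4),'jaw',np.degrees(np.arctan2(M[1,1],M[0,1])).round(2),'F',o['contact_force'].round(1),'open',round(o['opening'],4),'q',o['q'].round(2))
    if p is not None: print('shift cm',(M.T@(np.array(p)-o['tool_pos'])*100).round(2))
    if jaw is not None:
        a=np.deg2rad(jaw); y=np.array([np.cos(a),np.sin(a),0]); z=np.array([0,0,-1.]); y=y*np.sign(y@M[:,1])
        N=np.c_[np.cross(y,z),y,z]; print('turn',R.from_matrix(M.T@N).as_rotvec().round(4))
E
python3 -c "
from h import *
go((.573,.201,.32),27.3)"
```

```text
t 0.1 pos [0.173  0.6    0.2521] jaw 73.91 F [-0.4 -0.7 -0.1] open 0.0855 q [ 1.17  0.05  1.61 -0.    1.48 -0.12]
shift cm [-49.49 -27.27  -6.74]
turn [-1.900e-03  6.000e-04  8.135e-01]
```

Call:
jog_arm(
  deltas=[
    [0,0,0,-2.4,-1.35,-0.6,1],
    [0,0,0,-2.5,-1.4,-0.6,1],
    [0,0,0,-2.5,-1.4,-0.6,1],
    [0,0,0,-2.5,-1.4,-0.6,1],
    [0,0,0,-2.5,-1.4,-0.6,1],
    [0,0,0,-2.5,-1.4,-0.6,1],
    [0,0,0,-2.5,-1.4,-0.6,1],
    [0,0,0,-2.5,-1.4,-0.6,1],
    [0,0,0,-2.5,-1.4,-0.6,1],
    [0,0,0,-2.5,-1.4,-0.6,1],
    [0,0,0,-2.5,-1.4,-0.6,1],
    [0,0,0,-2.5,-1.4,-0.2,1],
  ],
)

```text
t: 1.1
tool_pos: [0.415, 0.3556, 0.322]
tool_rot: [0.439, 3.11, 0.001]
contact_force: [0.0, -0.6, -0.4]
opening: 0.0859
```

Call:
jog_arm(
  deltas=[
    [0,0,0.1,-2.5,-1.3,0,1],
    [0,0,0.1,0,0,0,1],
    [0,0,0.1,0,0,0,1],
    [0,0,0.1,0,0,0,1],
    [0,0,0.1,0,0,0,1],
    [0,0,0.1,0,0,0,1],
    [0,0,0.1,0,0,0,1],
    [0,0,0.11,0,0,0,1],
    [0,0,0,0,0,0,1],
  ],
)

```text
t: 1.85
tool_pos: [0.4343, 0.3371, 0.3207]
tool_rot: [-1.632, -2.684, 0.001]
contact_force: [-0.9, 0.1, -0.6]
opening: 0.0849
```

```bash
python3 -c "
from h import *
go((.573,.201,.32),27.3)"
```

```text
t 1.85 pos [0.4343 0.3371 0.3207] jaw 27.4 F [-0.9  0.1 -0.6] open 0.0849 q [ 0.52 -0.16  1.7  -0.    1.6   0.05]
shift cm [-18.47   6.05   0.06]
turn [-0.0011  0.0001  0.0017]
```

Call:
jog_arm(
  deltas=[
    [0,0,0,-3,1,0,1],
    [0,0,0,-3,1,0,1],
    [0,0,0,-3,1,0,1],
    [0,0,0,-3,1,0,1],
    [0,0,0,-3,1,0,1],
    [0,0,0,-3.4,1,0,1],
    [0,0,0,0,0,0,1],
  ],
)

```text
t: 2.43
tool_pos: [0.5755, 0.1976, 0.3202]
tool_rot: [1.632, 2.683, -0.003]
contact_force: [-0.2, 0.5, -1.0]
opening: 0.0852
```

```bash
python3 -c "
from h import *
go((.573,.201,.228),27.3)
im,d,K,T=shot('wrist','w1'); print(T.round(3)); print(proj(K,T,[[.573,.201,.235],[.5795,-.015,.15],[.5925,.1014,.102],[.659,.035,.2]]).round(0))
P=cloud(d,K,T)
m=(abs(P[:,:,2]-.235)<.006)&(np.hypot(P[:,:,0]-.573,P[:,:,1]-.201)<.03); print(m.sum(),np.nanmean(P[m],0), np.argwhere(m).mean(0))
"
```

```text
t 2.43 pos [0.5755 0.1976 0.3202] jaw 27.37 F [-0.2  0.5 -1. ] open 0.0852 q [ 0.21 -0.02  1.57 -0.    1.59 -0.27]
shift cm [ 0.44 -0.06  9.22]
turn [-0.0011  0.0021  0.0011]
[[ 0.888  0.442  0.128  0.543]
 [ 0.46  -0.852 -0.251  0.261]
 [-0.002  0.282 -0.959  0.441]
 [ 0.     0.     0.     1.   ]]
[[251. 203.]
 [162. 356.]
 [226. 250.]
 [252. 391.]]
277 [0.57524476 0.20463701 0.23414706] [199.3465704  257.26714801]
```

View pics/w1.png

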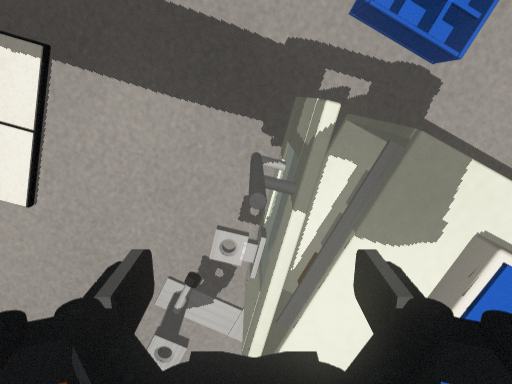

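The wrist picture shows the handle's top at about (258,201), the lower mouth at (229,246) and the upper mouth at (165,353).

```bash
python3 -c "
from h import *
im,d,K,T=load('w1')
for u,v,z in((258,201,.235),(229,246,.1),(165,353,.148)): print(onplane(K,T,[u,v],z))
go((.5755,.203,.225),27.3)"
```

```text
[[0.5760316  0.20411498 0.235     ]]
[[0.59323764 0.10614552 0.1       ]]
[[ 0.58092491 -0.0116234   0.148     ]]
t 2.48 pos [0.574  0.1995 0.3203] jaw 27.42 F [-0.3 -0.7 -0.1] open 0.0857 q [ 0.21 -0.02  1.57 -0.    1.59 -0.27]
shift cm [0.24 0.31 9.53]
turn [-0.0015 -0.0001  0.0021]
```

Call:
jog_arm(
  deltas=[
    [0,0,0,0.2,0.3,2,1],
    [0,0,0,0,0,2,1],
    [0,0,0,0,0,2,1],
    [0,0,0,0,0,2,1],
    [0,0,0,0,0,1.5,1],
    [0,0,0,0,0,0,1],
    [0,0,0,0,0,0,0],
    [0,0,0,0,0,0,0],
    [0,0,0,0,0,0,0],
    [0,0,0,0,0,0,0],
    [0,0,0,0,0,0,0],
    [0,0,0,0,0,0,0],
  ],
  grip_force=25,
)

```text
t: 3.48
tool_pos: [0.5747, 0.205, 0.2272]
tool_rot: [1.629, 2.685, 0.001]
contact_force: [-2.2, -1.1, 2.5]
opening: 0.0123
```

```bash
python3 -c "
from h import *
go((.575,.203,.225),27.3)"
```

```text
t 3.48 pos [0.5747 0.205  0.2272] jaw 27.51 F [-2.2 -1.1  2.5] open 0.0123 q [ 0.22  0.03  1.68 -0.    1.43 -0.26]
shift cm [-0.19 -0.06  0.22]
turn [0.0011 0.0004 0.0037]
```

Call:
jog_arm(
  deltas=[
    [0,0,-0.06,0,0,0,0],
    [0,0,0,0,-1.11,0,0],
    [0,0,0,0,-1.11,0,0],
    [0,0,-0.12,0,0,0,0],
    [0,0,0,0,-1.11,0,0],
    [0,0,0,0,-1.11,0,0],
    [0,0,-0.12,0,0,0,0],
    [0,0,0,0,-1.11,0,0],
    [0,0,0,0,-1.11,0,0],
    [0,0,-0.06,0,0,0,0],
  ],
)

```text
t: 4.32
tool_pos: [0.5208, 0.1632, 0.2272]
tool_rot: [-1.126, -2.933, 0.001]
contact_force: [-3.7, 2.1, 4.6]
opening: 0.0112
```

```bash
python3 -c "
from h import *
go(None)"
```

```text
t 4.32 pos [0.5208 0.1632 0.2272] jaw 48.0 F [-3.7  2.1  4.6] open 0.0112 q [ 0.17 -0.12  1.82 -0.    1.44 -0.67]
```

Call:
jog_arm(
  deltas=[
    [0,0,-0.06,0,0,0,0],
    [0,0,0,0,-1.11,0,0],
    [0,0,0,0,-1.11,0,0],
    [0,0,-0.12,0,0,0,0],
    [0,0,0,0,-1.11,0,0],
    [0,0,0,0,-1.11,0,0],
    [0,0,-0.12,0,0,0,0],
    [0,0,0,0,-1.11,0,0],
    [0,0,0,0,-1.11,0,0],
    [0,0,-0.06,0,0,0,0],
  ],
)

```text
t: 5.15
tool_pos: [0.4864, 0.1056, 0.227]
tool_rot: [0.587, 3.086, -0.003]
contact_force: [-3.6, 0.3, 6.2]
opening: 0.011
```

Call:
jog_arm(
  deltas=[
    [0,0,-0.06,0,0,0,0],
    [0,0,0,0,-1.11,0,0],
    [0,0,0,0,-1.11,0,0],
    [0,0,-0.12,0,0,0,0],
    [0,0,0,0,-1.11,0,0],
    [0,0,0,0,-1.11,0,0],
    [0,0,-0.12,0,0,0,0],
    [0,0,0,0,-1.11,0,0],
    [0,0,0,0,-1.11,0,0],
    [0,0,-0.06,0,0,0,0],
  ],
)

```text
t: 5.98
tool_pos: [0.474, 0.04, 0.2268]
tool_rot: [-0.028, -3.141, 0.004]
contact_force: [-3.1, -2.1, 6.0]
opening: 0.0112
```

```bash
python3 -c "
from h import *
go(None)"
```

```text
t 5.98 pos [0.474  0.04   0.2268] jaw 88.99 F [-3.1 -2.1  6. ] open 0.0112 q [-0.07 -0.3   1.98 -0.    1.46 -1.62]
```

Call:
jog_arm(
  deltas=[
    [0,0,-0.06,0,0,0,0],
    [0,0,0,0,-1.11,0,0],
    [0,0,0,0,-1.11,0,0],
    [0,0,-0.12,0,0,0,0],
    [0,0,0,0,-1.11,0,0],
    [0,0,0,0,-1.11,0,0],
    [0,0,-0.06,0,0,0,0],
    [0,0,0,0,0,0,0],
  ],
)

```text
t: 6.65
tool_pos: [0.4789, -0.0037, 0.2267]
tool_rot: [0.349, -3.121, 0.004]
contact_force: [-2.6, -2.3, 5.8]
opening: 0.0111
```

Call:
jog_arm(
  deltas=[
    [0,0,0,0,-0.3,0,0],
    [0,0,0,0,0,0,0],
  ],
)

```text
t: 6.82
tool_pos: [0.4795, -0.0063, 0.2267]
tool_rot: [0.348, -3.121, 0.004]
contact_force: [-2.8, -1.8, 5.8]
opening: 0.0112
```

Call:
jog_arm(
  deltas=[
    [0,0,0,0,-0.3,0,0],
    [0,0,0,0,0,0,0],
  ],
)

```text
t: 6.98
tool_pos: [0.4799, -0.0079, 0.2267]
tool_rot: [0.348, -3.121, -0.002]
contact_force: [-3.2, 2.7, 7.0]
opening: 0.0109
```

Call:
jog_arm(
  deltas=[
    [0,0,0,0,-0.3,0,0],
    [0,0,0,0,0,0,0],
  ],
)

```text
t: 7.15
tool_pos: [0.4799, -0.0081, 0.2267]
tool_rot: [0.35, -3.119, -0.013]
contact_force: [-6.6, 13.3, 9.3]
opening: 0.0112
```

Call:
jog_arm(
  deltas=[
    [0,0,0,0,-0.2,0,0],
    [0,0,0,0,0,0,0],
    [0,0,0,0,0,0,0],
  ],
)

```text
t: 7.4
tool_pos: [0.4799, -0.0082, 0.2267]
tool_rot: [0.352, -3.118, -0.019]
contact_force: [-8.8, 19.1, 10.9]
opening: 0.0111
```

Call:
jog_arm(
  deltas=[
    [0,0,0,0,0.3,0,0],
    [0,0,0,0,0.2,0,0],
    [0,0,0,0,0,0,0.4],
    [0,0,0,0,0,0,0.5],
    [0,0,0,0,0,0,0.5],
    [0,0,0,0,0,-1,0.5],
    [0,0,0,0,0,-2,0.5],
    [0,0,0,0,0,-3,0.5],
    [0,0,0,0,0,-3,0.5],
    [0,0,0,0,0,0,0.5],
  ],
)

```text
t: 8.23
tool_pos: [0.4833, -0.0079, 0.3242]
tool_rot: [-0.356, 3.11, -0.005]
contact_force: [0.3, -0.2, 2.0]
opening: 0.0427
```

```bash
python3 -c "
from h import *
go((.459,-.25,.30),90)
im,d,K,T=shot('top','top1'); a=cv2.resize(im[130:220,180:270],None,fx=6,fy=6,interpolation=2); cv2.imwrite('pics/z2.png',a[:,:,::-1])
print(proj(K,T,[[.58,-.015,.15],[.479,-.01,.235]]))"
```

```text
t 8.23 pos [ 0.4833 -0.0079  0.3242] jaw 103.05 F [ 0.3 -0.2  2. ] open 0.0427 q [-0.17 -0.33  1.85 -0.    1.62 -1.97]
shift cm [  7.86 -23.02   2.45]
turn [-0.0035  0.0112  0.2278]
[[240.93635041 179.73954079]
 [238.71809626 212.85566455]]
```

View pics/z2.png

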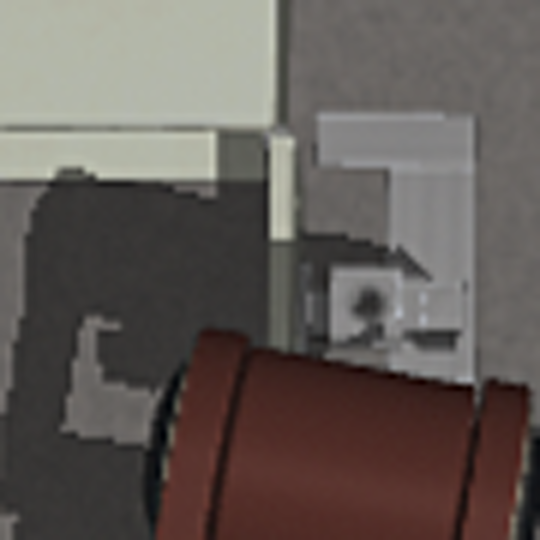

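Door is standing straight out at the stop. I turn the jaws square and go over the pin.

Call:
jog_arm(
  deltas=[
    [0,0,0.115,0,0,0,1],
    [0,0,0.113,0,0,0,1],
    [0,0,0,0.4,-3.6,0,1],
    [0,0,0,0.4,-3.7,0,1],
    [0,0,0,0.4,-3.7,0,1],
    [0,0,0,0.4,-3.7,0.5,1],
    [0,0,0,0.4,-3.7,1.5,1],
    [0,0,0,0.4,-3.7,1.5,1],
    [0,0,0,0,-3.7,1.5,1],
    [0,0,0,0,-3.5,1,1],
    [0,0,0,0,0,0,1],
    [0,0,0,0,0,0,1],
  ],
)

```text
t: 9.28
tool_pos: [0.456, -0.3012, 0.2538]
tool_rot: [-0.004, -3.138, -0.005]
contact_force: [0.3, -0.3, -0.2]
opening: 0.0853
```

```bash
python3 -c "
from h import *
go((.459,-.301,.14),90)
im,d,K,T=shot('wrist','w2'); print(proj(K,T,[[.459,-.301,.16],[.459,-.301,.06]]))
P=cloud(d,K,T)
m=(abs(P[:,:,2]-.16)<.003)&(np.hypot(P[:,:,0]-.459,P[:,:,1]+.301)<.03); print(m.sum(),np.nanmean(P[m],0), np.argwhere(m).mean(0))
"
```

```text
t 9.28 pos [ 0.456  -0.3012  0.2538] jaw 89.85 F [ 0.3 -0.3 -0.2] open 0.0853 q [-0.72 -0.13  1.79  0.    1.49 -2.29]
shift cm [-0.34 -0.02 11.38]
turn [ 0.0032 -0.0035 -0.0026]
[[252.7517862  209.25298292]
 [252.62862471 175.13801693]]
241 [ 0.45990705 -0.29952489  0.15948612] [210.27385892 254.96680498]
```

View pics/w2.png

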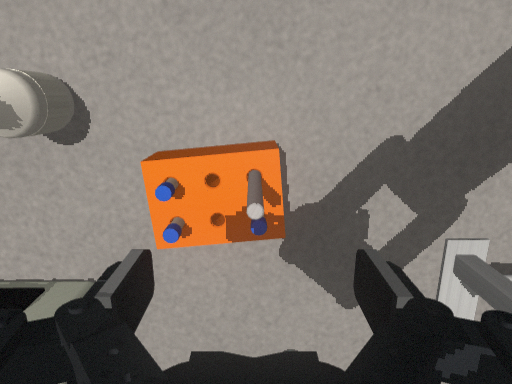

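Call:
jog_arm(
  deltas=[
    [0,0,0,-0.3,0.1,2,1],
    [0,0,0,0,0,2.5,1],
    [0,0,0,0,0,2.5,1],
    [0,0,0,0,0,2.4,1],
    [0,0,0,0,0,2,1],
    [0,0,0,0,0,0,1],
    [0,0,0,0,0,0,0],
    [0,0,0,0,0,0,0],
    [0,0,0,0,0,0,0],
    [0,0,0,0,0,0,0],
    [0,0,0,0,0,0,0],
    [0,0,0,0,0,0,0],
  ],
  grip_force=45,
)

```text
t: 10.33
tool_pos: [0.4607, -0.2995, 0.1433]
tool_rot: [-0.002, 3.14, -0.002]
contact_force: [-0.0, 0.0, 0.4]
opening: 0.0121
```

```bash
python3 -c "
from h import *
go((.459,-.301,.14),90)"
```

```text
t 10.33 pos [ 0.4607 -0.2995  0.1433] jaw 90.06 F [-0.   0.   0.4] open 0.0121 q [-0.71 -0.03  1.89 -0.    1.28 -2.28]
shift cm [ 0.17 -0.15  0.33]
turn [-0.0011  0.0012  0.0011]
```

Call:
jog_arm(
  deltas=[
    [0,0,0,0,0,-0.7,0],
    [0,0,0,0,0,-1.3,0],
    [0,0,0,0,0,-2,0],
    [0,0,0,0,0,-2,0],
    [0,0,0,0,0,-2,0],
    [0,0,0,0,0,-2,0],
    [0,0,0,0,0,-2,0],
    [0,0,0,0,0,-2,0],
    [0,0,0,0,0,-2,0],
    [0,0,0,0,0,-1,0],
    [0,0,0,0,0,0,0],
  ],
)

```text
t: 11.25
tool_pos: [0.4612, -0.2999, 0.3166]
tool_rot: [-0.002, 3.137, -0.006]
contact_force: [0.5, 0.5, -1.3]
opening: 0.0109
```

Call:
jog_arm(
  deltas=[
    [0,0,0,-1.0,1.8,0,0],
    [0,0,0,-1.2,2.2,0,0],
    [0,0,0,-1.2,2.2,0,0],
    [0,0,0,-1.2,2.2,0,0],
    [0,0,0,-1.2,2.2,0,0],
    [0,0,0,-1.2,2.2,0,0],
    [0,0,0,-1.2,2.2,0,0],
    [0,0,0,-1.2,2.2,0,0],
    [0,0,0,-1.2,2.2,0,0],
    [0,0,0,-1,2.2,0,0],
    [0,0,0,0,2.2,0,0],
    [0,0,0,0,0,0,0],
  ],
)

```text
t: 12.25
tool_pos: [0.5756, -0.0575, 0.3105]
tool_rot: [0.008, -3.138, -0.004]
contact_force: [0.3, -0.4, -1.5]
opening: 0.0107
```

```bash
python3 -c "
from h import *
go((.58,-.014,.315),90)"
```

```text
t 12.25 pos [ 0.5756 -0.0575  0.3105] jaw 90.3 F [ 0.3 -0.4 -1.5] open 0.0107 q [-0.23 -0.08  1.65  0.    1.58 -1.8 ]
shift cm [-0.46  4.35 -0.44]
turn [ 0.0026 -0.0031  0.0052]
```

```bash
python3 -c "
from h import *
im,d,K,T=shot('wrist','w3'); print(proj(K,T,[[.58,-.014,.15],[.5756,-.0575,.177]]))
"
```

```text
[[303.48157259 185.73613308]
 [252.59257885 188.92372418]]
```

View pics/w3.png

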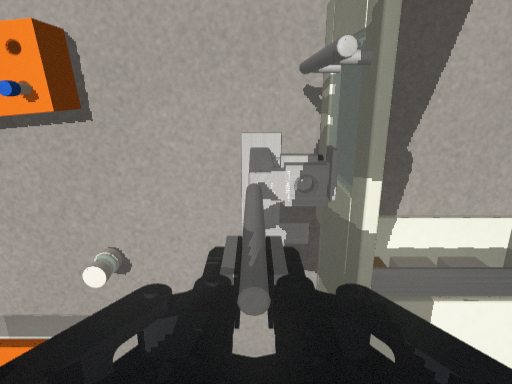

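```bash
python3 -c "
from h import *
im,d,K,T=load('w3'); c=im[150:220,230:340]; c=np.clip(c.astype(float)*1.6,0,255).astype(np.uint8)
cv2.imwrite('pics/z3.png',cv2.resize(c,None,fx=7,fy=7,interpolation=2)[:,:,::-1])
P=cloud(d,K,T); m=abs(P[:,:,2]-.15)<.004; m[:,:284]=0; m[:,335:]=0;m[:150]=0;m[215:]=0
w=P[m]; print(m.sum(),cv2.minAreaRect(w[:,:2].astype(np.float32)), np.median(w[:,2]))
print('pin', P[200:290:15,255].round(3))
"
```

```text
1568 ((0.5796992182731628, -0.012495400384068489), (0.03707374259829521, 0.03633579984307289), 89.89591979980469) 0.1495863951904262
pin [[ 0.569 -0.056  0.226]
 [ 0.569 -0.056  0.254]
 [ 0.57  -0.056  0.274]
 [ 0.569 -0.056  0.293]
 [ 0.57  -0.057  0.306]
 [ 0.569 -0.057  0.319]]
```

View pics/z3.png

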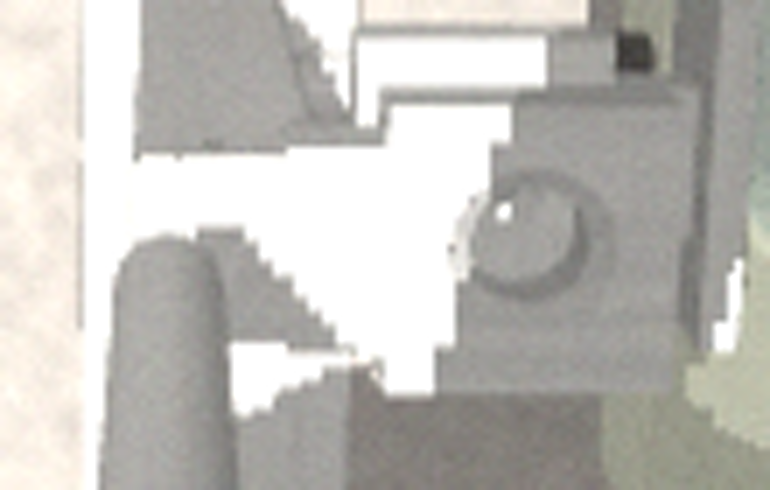

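```bash
python3 -c "
from h import *
im,d,K,T=load('w3')
print('tip-near',onplane(K,T,[[254.6,183.7]],.177),'mouth',onplane(K,T,[[306.3,183]],.15),T[:3,3])
P=cloud(d,K,T)
for v in(190,195,200,210,230,250):
  r=P[v,240:272]; k=(r[:,2]>.17); s=r[k]; print(v,k.sum(),'y mid',((s[:,1].min()+s[:,1].max())/2).round(4),'x min',np.nanmin(s[:,0]).round(4),s[:,2].mean().round(3))
go((.5797,-.0125,.315),90)"
```

```text
tip-near [[ 0.57141648 -0.05597453  0.177     ]] mouth [[ 0.57757561 -0.01170904  0.15      ]] [ 0.50548056 -0.05790057  0.4312052 ]
190 16 y mid -0.0568 x min 0.5689 0.199
195 16 y mid -0.0569 x min 0.569 0.212
200 18 y mid -0.0569 x min 0.5689 0.222
210 19 y mid -0.0566 x min 0.5691 0.242
230 22 y mid -0.057 x min 0.5693 0.273
250 32 y mid -0.0564 x min 0.5652 0.298
t 12.3 pos [ 0.5756 -0.0593  0.3107] jaw 90.24 F [ 0.2 -0.2 -0.7] open 0.0104 q [-0.23 -0.08  1.65  0.    1.58 -1.81]
shift cm [-0.43  4.67 -0.43]
turn [ 0.0008 -0.0029  0.0041]
```

Call:
jog_arm(
  deltas=[
    [0,0,0,-0.1,0.9,0,0],
    [0,0,0,-0.1,1.2,0,0],
    [0,0,0,-0.1,1.2,0,0],
    [0,0,0,-0.07,0.9,0,0],
    [0,0,0,0,0.27,0,0],
    [0,0,0,0,0,0,0],
    [0,0,0,0,0,0,0],
  ],
)

```text
t: 12.88
tool_pos: [0.5797, -0.0163, 0.3124]
tool_rot: [-0.002, 3.141, -0.001]
contact_force: [-0.6, -1.4, -1.7]
opening: 0.0104
```

```bash
python3 -c "
from h import *
go(None,90)
im,d,K,T=shot('wrist','w4'); P=cloud(d,K,T)
m=abs(P[:,:,2]-.15)<.004; k,l,s,c=cv2.connectedComponentsWithStats(m.astype(np.uint8))
for i in range(1,k):
  if s[i,4]>300: print(s[i],P[l==i].min(0),P[l==i].max(0))
for v in(190,195,200,210,230):
  r=P[v,235:280]; kk=(r[:,2]>.17); q=r[kk]; print(v,kk.sum(),'y mid',((q[:,1].min()+q[:,1].max())/2).round(4),'x min',np.nanmin(q[:,0]).round(4))
c=im[150:220,210:320]; c=np.clip(c.astype(float)*1.6,0,255).astype(np.uint8)
cv2.imwrite('pics/z4.png',cv2.resize(c,None,fx=7,fy=7,interpolation=2)[:,:,::-1])
"
```

```text
t 12.88 pos [ 0.5797 -0.0163  0.3124] jaw 90.09 F [-0.6 -1.4 -1.7] open 0.0104 q [-0.16 -0.08  1.65 -0.    1.57 -1.73]
turn [-0.0004  0.0001  0.0015]
[ 201  158   79   42 2333] [ 0.56151458 -0.06106988  0.14600743] [0.59764552 0.00593615 0.15197199]
190 16 y mid -0.016 x min 0.5733
195 16 y mid -0.016 x min 0.5735
200 18 y mid -0.016 x min 0.5732
210 19 y mid -0.0156 x min 0.5734
230 22 y mid -0.0159 x min 0.5733
```

View pics/z4.png

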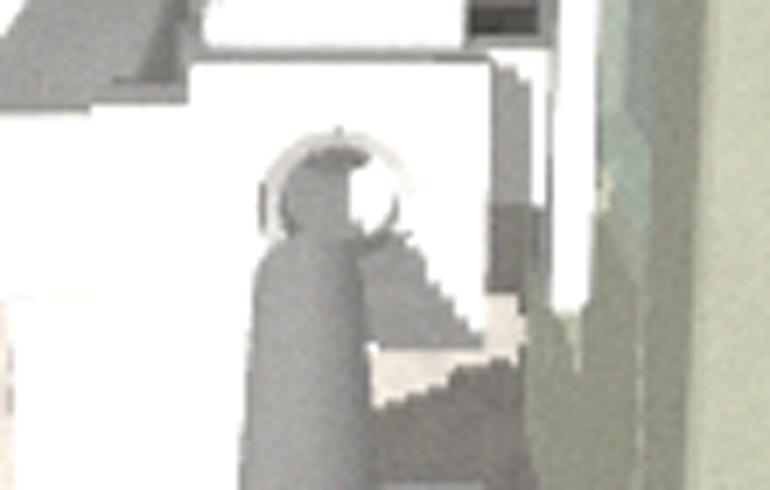

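Call:
jog_arm(
  deltas=[
    [0,0,0,0,0.34,0,0],
    [0,0,0,0,0,0.5,0],
    [0,0,0,0,0,0.8,0],
    [0,0,0,0,0,0.5,0],
    [0,0,0,0,0,0,0],
    [0,0,0,0,0,0,0],
  ],
)

```text
t: 13.43
tool_pos: [0.5793, -0.013, 0.2931]
tool_rot: [0.002, -3.14, -0.0]
contact_force: [0.2, -0.7, -2.1]
opening: 0.0108
```

```bash
python3 -c "
from h import *
go(None,90)
im,d,K,T=shot('wrist','w5'); P=cloud(d,K,T)
m=abs(P[:,:,2]-.15)<.004; k,l,s,c=cv2.connectedComponentsWithStats(m.astype(np.uint8))
for i in range(1,k):
  if s[i,4]>300: print(s[i],P[l==i].min(0),P[l==i].max(0))
for v in(200,205,210,220,230):
  r=P[v,235:280]; kk=(r[:,2]>.17); q=r[kk]; print(v,kk.sum(),'y mid',((q[:,1].min()+q[:,1].max())/2).round(4),'x min',np.nanmin(q[:,0]).round(4))
c=im[150:230,210:320]; c=np.clip(c.astype(float)*1.1,0,255).astype(np.uint8)
cv2.imwrite('pics/z5.png',cv2.resize(c,None,fx=7,fy=7,interpolation=2)[:,:,::-1])
"
```

```text
t 13.43 pos [ 0.5793 -0.013   0.2931] jaw 90.06 F [ 0.2 -0.7 -2.1] open 0.0108 q [-0.15 -0.07  1.67 -0.    1.54 -1.72]
turn [ 0.0002 -0.0019  0.001 ]
[ 193  163   84   45 2589] [ 0.56150551 -0.061237    0.14601156] [0.59779461 0.00583024 0.15182207]
200 18 y mid -0.0126 x min 0.5727
205 18 y mid -0.0126 x min 0.5725
210 18 y mid -0.0122 x min 0.573
220 20 y mid -0.0126 x min 0.5729
230 22 y mid -0.0126 x min 0.5731
```

View pics/z5.png

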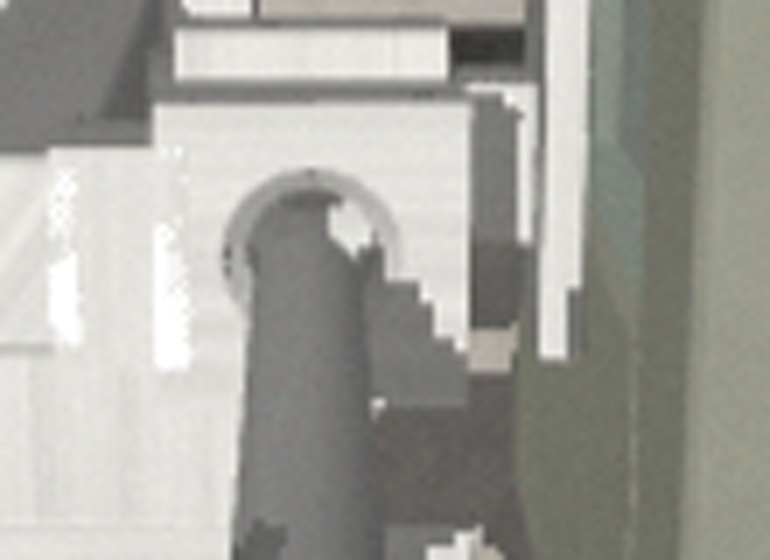

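The pin sits over the mouth to within about 1 mm, at (305,250) in the zoomed crop. Descending in steps and watching the force.

Call:
jog_arm(
  deltas=[
    [0,0,0,-0.06,0.03,0.3,0],
    [0,0,0,0,0,0.5,0],
    [0,0,0,0,0,0.5,0],
    [0,0,0,0,0,0.4,0],
    [0,0,0,0,0,0,0],
  ],
)

```text
t: 13.9
tool_pos: [0.5797, -0.0125, 0.2756]
tool_rot: [0.002, -3.139, -0.001]
contact_force: [-0.1, -0.1, -2.6]
opening: 0.0105
```

Call:
jog_arm(
  deltas=[
    [0,0,0,0,0,0.4,0],
    [0,0,0,0,0,0.4,0],
    [0,0,0,0,0,0.4,0],
    [0,0,0,0,0,0,0],
    [0,0,0,0,0,0,0],
  ],
)

```text
t: 14.32
tool_pos: [0.5801, -0.0126, 0.2648]
tool_rot: [0.002, -3.141, -0.0]
contact_force: [-0.5, 0.0, -1.1]
opening: 0.0111
```

```bash
python3 -c "
from h import *
go((.58,-.012,.2),90)"
```

```text
t 14.32 pos [ 0.5801 -0.0126  0.2648] jaw 90.07 F [-0.5  0.  -1.1] open 0.0111 q [-0.15 -0.06  1.71  0.    1.5  -1.72]
shift cm [0.   0.06 6.48]
turn [ 0.0001 -0.0008  0.0012]
```

Call:
jog_arm(
  deltas=[
    [0,0,0,0,0,0.4,0],
    [0,0,0,0,0,0.5,0],
    [0,0,0,0,0,0.5,0],
    [0,0,0,0,0,0.5,0],
    [0,0,0,0,0,0.4,0],
    [0,0,0,0,0,0,0],
  ],
)

```text
t: 14.82
tool_pos: [0.5796, -0.0125, 0.2406]
tool_rot: [0.002, -3.139, -0.001]
contact_force: [0.1, -0.6, -2.1]
opening: 0.0109
```

Call:
jog_arm(
  deltas=[
    [0,0,0,0,0,0.3,0],
    [0,0,0,0,0,0.4,0],
    [0,0,0,0,0,0.4,0],
    [0,0,0,0,0,0.4,0],
    [0,0,0,0,0,0,0],
    [0,0,0,0,0,0,0],
  ],
)

```text
t: 15.32
tool_pos: [0.5801, -0.0126, 0.2268]
tool_rot: [0.002, -3.141, -0.0]
contact_force: [-0.4, -0.1, -1.5]
opening: 0.0108
```

Call:
jog_arm(
  deltas=[
    [0,0,0,0,0,0.4,0],
    [0,0,0,0,0,0.5,0],
    [0,0,0,0,0,0.5,0],
    [0,0,0,0,0,0.5,0],
    [0,0,0,0,0,0.4,0],
    [0,0,0,0,0,0.1,0],
    [0,0,0,0,0,0,0],
    [0,0,0,0,0,0,0],
    [0,0,0,0,0,0,0],
  ],
)

```text
t: 16.07
tool_pos: [0.5805, -0.0127, 0.2037]
tool_rot: [-0.002, 3.141, -0.0]
contact_force: [-0.1, 0.3, -1.2]
opening: 0.0107
```

```bash
python3 -c "
from h import *
go(None,90)
im,d,K,T=shot('side','side9'); q=proj(K,T,[[.58,-.0125,.07],[.58,-.0125,.22]]); print(q)
u,v=q.mean(0).astype(int); c=im[v-50:v+50,u-60:u+60]
cv2.imwrite('pics/z9.png',cv2.resize(c,None,fx=6,fy=6,interpolation=2)[:,:,::-1])
im,d,K,T=shot('wrist','w9');P=cloud(d,K,T)
for v in(240,260,280,300,310): r=P[v,245:262]; print(v,np.nanmax(r[:,2]).round(4))
"
```

```text
t 16.07 pos [ 0.5805 -0.0127  0.2037] jaw 90.07 F [-0.1  0.3 -1.2] open 0.0107 q [-0.15 -0.02  1.77 -0.    1.39 -1.72]
turn [-0.0001  0.0006  0.0012]
[[280.82136233 198.96938988]
 [282.019494   160.85344154]]
240 0.1803
260 0.2004
280 0.2153
300 0.2212
310 0.2213
```

View pics/z9.png

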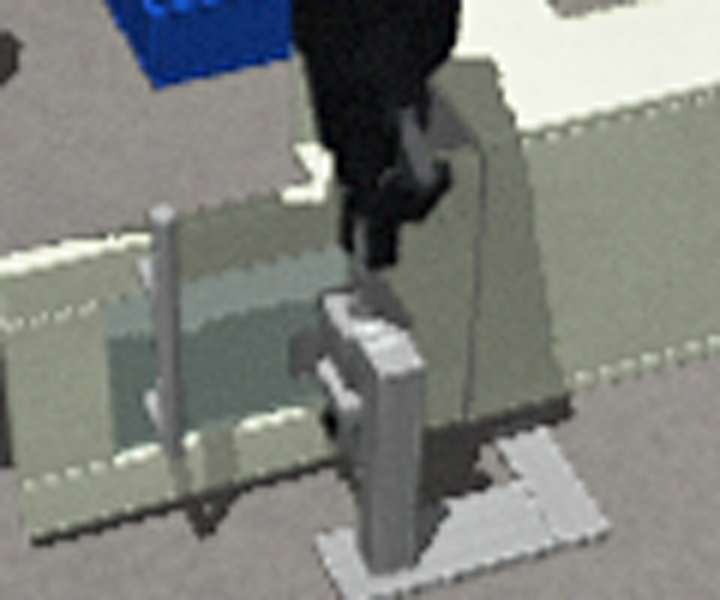

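The side view shows the door open and the pin held from the gripper down into the upper bushing; the post hides the lower bushing. The wrist depth puts the pin's top at 0.221 m, so its lower end is at about 0.071 m, 19 mm below the door's bushing. The wrist force is close to zero, so I'm handing in.

```bash
python3 -c "
from station import ctrl
print(ctrl.finish_job())"
```

```text
the job is handed in; nothing more can be done
None
```

The door is fully open against its stop, and the pin is threaded through the upper bushing and on to the depth of the door's bushing. I handed the job in at about 16 s of the 59 s allowed, still holding the pin.

- **Door:** I swung it by the handle until the push force rose to about 20 N with no further movement, then let go. A top view afterwards showed it standing straight out from the cabinet.
- **Pin:** I lined it up over the upper mouth to within about 1 mm using the wrist camera. The descent met no noticeable resistance.
- **Last checks:** The wrist camera's depth put the pin's top at 0.221 m, so its lower end is at about 0.071 m. That is about 19 mm below the door bushing's underside and well clear of the bench. The wrist force was about 1 N, the tool was vertical, and the fingers were closed on the pin.
- **Not confirmed:**
  - The post hid the lower bushing in the side view. That the pin passes through it rests on the measured depth and the near-zero force.
  - The top and wrist cameras disagreed by about 3 to 5 mm, so I used the wrist camera for the final alignment.
  - I did not measure the tubes and bottles again at the end. I kept the arm clear of them and felt no contact.

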